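# Wedge the gel-casting table up to its height mark

## Robot

A 6-joint arm with a two-finger parallel gripper is mounted at the origin on the work surface. World frame = base frame: x ahead of the robot, y to its left, z up, the work surface at z = 0. Lengths are in m, angles in rad, forces in N, time in s.
With the tool pointing down it reaches from about 0.275 to 0.825 m from the base axis. Payload 4.9 kg.
Tool frame: the origin (TCP) lies midway between the tips of the shut fingers; the grasp point (between the pads) lies 19 mm behind it (grip_point_offset is the distance from the TCP to the grasp point, in m); z points along the fingers, y is the line along which they close (so a half turn about z gives the same grasp; the last joint's range is limited). The gripper opens to 85 mm and grips with 20 to 120 N. Pads are 22 mm wide; open, the fingers measure 114 mm over their backs; the gripper's body (76 mm by 85 mm) begins 54 mm behind the grasp point. The pads swing forward as they close: fully open they stand 13 mm farther back than shut.
Start: joints at [1.058, 0.326, -0.193, 1.052, 0, 1.437], TCP at [0.203, 0.511, 0.231] pointing down, gripper open.
Joint ranges: [-2.65, 2.65], [-0.97, 1.79], [-1.3, 1.35], [-1.93, 2.1], [-1.47, 1.37], [-3.14, 3.14]. Speed limits (rad/s): [2.57, 2.57, 3.14, 3.14, 3.14, 3.14].

## Interface

Orientations are given as a rotation vector (axis times angle).
In Python, from cell import * gives the robot as it stands. Calls block until the motion is done:
- movep(position, orientation): joint-space move of the TCP to a pose.
- move_l(position, velocity=0.15, rot=None, until_force=None): straight line of the TCP; rot=None keeps the orientation; velocity is the mean speed in m/s. With until_force (N) it stops when the force on the tool has changed by that much, and returns True; else False.
- set_joints(angles): joint-space move.
- let_go() and grab(newtons=None): open the fingers fully, or close them until they stop; newtons is the grip in N (None keeps the last).
- sleep(seconds).
- ik(position, orientation): joint angles nearest the present ones, or None.
- get_state(): the state.
- grab_frame(name): name is "scene" or "top" or "wrist"; returns a dict with "img" (400x640x3 uint8, red, green, blue), "fx", "fy", "cx", "cy" (pixels), "cam_to_world" (4x4, takes a point from camera to world coordinates); the wrist camera has in their place "T_tool_cam" (4x4, takes a point from camera to tool coordinates, whose origin is the TCP and whose axes are the flange's). Camera axes: x right, y down, z forward; pixel columns grow to the right and rows downward; lengths in m; the calibration is good to about 2 mm. The wrist camera is an equidistant fisheye: a pixel r from the principal point sees the ray r / f radians off the axis. A picture is of the moment at which its call begins: read the wrist's pose just before it. There is no depth.
A pose or a line that the arm cannot do raises MotionError and nothing moves.
- sign_off(): hands the job in; it is judged then, once.
Trained networks look in the newest picture that a camera, given by its name, has taken for a name from the list of things; names that differ only in an ending like _2 or _b are one class to them, and where a whole thing is asked for, a point or a joint stands for the part that bears it (a point fixed in the world has none). Each returns a list of dicts, best first, with "score" (0 to 1); they miss things now and then, are a little off and sometimes report something else, mostly with a low value. They report only what shows in the picture. A call takes as long as a camera call. They do not tell look-alikes from the thing itself.
- spot_in(camera, name): "centre" ([column, row] in pixels, amid what is visible of it).
- silhouettes(camera, name): "mask" (400x640 bool, what is visible of it) and "centre" ([column, row] in pixels, amid what is visible of it).
- tip_of(camera, name): "centre" ([column, row] in pixels: a listed point, or the origin of a listed thing).
The state is a dict: "clock": time; "q": joint angles; "joint_velocities": joint speeds; "tau": joint torques, N m; "position": TCP position; "eef_rot": TCP orientation; "contact_force": force on the tool from outside, world axes, zero at the start; "wrist_torque": the same for the moment, N m; "finger_gap": opening from 0.0 (shut) to 1.0 (fully open); "grasp_force": force on a finger pad.
Only numpy, scipy, OpenCV 4.12 (cv2) and the standard library are available. Lean on these libraries where they do the work, as an engineer would, in place of code of your own. Each camera call takes 0.05 s, during which the arm holds its last target. There are 200 camera calls.

## Task

Bring the sagging free end of the white gel-casting table up to the right height: slide the yellow levelling wedge, thin end first and lying flat on the bench, straight in under the table's screw foot until the orange pointer stands level with the red mark on the gauge post, and let go so that the wedge alone carries the table. Lift the table only with the wedge, never by hand, do not drive it well past the mark on the way, and leave the red mark, the tip box, the flask and the pipette as they are.

Things in the scene. Friction and masses are not known exactly. Their poses are not given: they have to be found in the camera images.
- stand: Fixed frame of the casting table: blue hinge brackets, aluminium rails, rubber rest posts. Origin: on the bench, straight below the table's screw foot. x is level and runs from the foot to the hinge: the way the wedge goes in; z up. The rails lie at y = 74 to 90 mm on both sides; between them the bench is free to x = 200 mm.
- casting_table: White board 203 mm long, 190 wide, 14 thick, with a blue gel tray 20 mm high, hinged to the stand about a level axis. Origin: on this axis, at half the board's thickness, 69 mm above the bench, at the stand's x = 215 mm, y = 0. Its x axis runs from the foot to the hinge. Its free end sags onto the rest posts until the wedge lifts it; 4 to 6 N weigh on the foot.
- lug (a point): Top face of the blue lug on the table's free end (34 mm wide, reaching 17 mm beyond this point), on the screw foot's axis. The steel foot's round bottom has 12 mm radius; its black knob (26 mm diameter) ends up to 35 mm above the lug. How far the foot is screwed out differs: before the lift its bottom is 10 to 21 mm above the bench, where exactly is not told. It does not slip.
- pointer (a point): Outer end of the table's orange pointer (a blade 3 mm thick, 8 mm wide, at the table's +y edge), at half its thickness; 179 mm from the hinge axis, so when the foot rises by 12 mm the pointer rises by 10 mm. At the start it is about 8 to 14 mm lower than the mark.
- mark (a point): Tip of the red mark (a red slide with a 3 mm thick tongue) on the white gauge post (14 mm square, 120 mm high, at x = 36, y = 143 mm of the stand), close to the pointer, at half its thickness. Its height differs each time. The pointer is to end at the same height.
- wedge: Yellow levelling wedge with blue grip block, loose on the bench, 280 g, 200 mm long (x), 56 mm wide (y). Origin: on its underside, under the middle of its length; +x points to the thin end, z up. The top slopes evenly from 5 mm high at the tip (x = 100 mm) to 45 mm at x = -60 mm (1 in 4), then is level to the rear end at x = -100 mm. Friction holds it under load when let go.
- grip (a point): Middle of the wedge's blue grip block, 72 mm above its underside, at the wedge's x = -80 mm. The block is 32 mm long in x, 26 mm wide in y and stands from 45 to 98 mm high; pinch it across y.
- tip_box: Bystander: blue pipette tip box with white top, 120 x 82 x 53 mm, origin under its centre.
- flask: Bystander: small conical glass flask, 82 mm in diameter, 122 mm high, origin under its centre.
- pipette: Bystander: dark blue pipette lying on the bench, about 250 mm long, origin under its middle, x along it.
Things that resemble listed ones, but are neither listed nor needed, are in the scene too. Leave any black or grey look-alike of the wedge alone.

How it is judged:
At the end, for the whole second after the job is handed in: The pointer stands within 3 mm of the red mark's height; the wedge lies flat on the bench, thin end in (its grip block still in front of the foot), within 15 degrees of straight, carries the table's foot (over 1 N) and is at rest, released (z of pointer in the frame of mark between -0.003 and 0.003 m and contact force between wedge and casting_table above 1 N and angle between wedge's own z axis and vertical below 0.05 rad and height (world z) of wedge below 0.004 m and angle between the x axis of wedge and the x axis of stand, either way round below 0.26 rad and x of grip in the frame of stand below -0.02 m and linear speed of wedge below 0.01 m/s and angular speed of casting_table below 0.03 rad/s); the robot touches nothing.
It fails at once if the robot pushes or lifts the casting table itself (over 4 N) (contact force between any of the fingers, the arm and casting_table above 4 N).
It fails at once if the pointer is driven more than 7 mm above the red mark (z of pointer in the frame of mark above 0.007 m).
It fails at once if the red mark is shifted by more than 2 mm (distance of mark from where it was at the start of the episode above 0.002 m).
It fails at once if the tip box, the flask or the pipette is moved by more than 30 mm or the flask tipped (distance of any of tip_box, flask, pipette from where it was at the start of the episode above 0.03 m or angle between flask's own z axis and vertical above 0.5 rad).
It also fails if it takes over 51 s, if anything falls off the work surface, if the arm or the gripper's body presses on something with over 40 N, if the wrist force passes 120 N, or if a joint passes its speed limit or range.

## Working session

There is one attempt and no reset: what is moved stays moved. The work goes in short steps, each a Python script; the robot and the scene stay as the last script left them, time stands still between calls to the robot, and variables do not carry over. Pictures are saved under pics/ and viewed, at most 10 in all, crops included, and the job is handed in when it is done.

```bash
mkdir -p pics; cat > h.py <<'E'
from cell import *
import numpy as np, cv2
def show(names):
    for c in names:
        f=grab_frame(c); cv2.imwrite(f"pics/{c}_{int(get_state()['clock']*100)}.png",f["img"][:,:,::-1])
def ray(f,px):
    T=np.array(f["cam_to_world"]); d=np.array([(px[0]-f["cx"])/f["fx"],(px[1]-f["cy"])/f["fy"],1.])
    return T[:3,3],T[:3,:3]@d
def at_z(f,px,z):
    o,d=ray(f,px); return o+d*(z-o[2])/d[2]
def tri(f1,p1,f2,p2):
    o1,d1=ray(f1,p1);o2,d2=ray(f2,p2)
    s=np.linalg.lstsq(np.c_[d1,-d2],o2-o1,rcond=None)[0]
    a=o1+s[0]*d1;b=o2+s[1]*d2
    return (a+b)/2,np.linalg.norm(a-b)
E
python3 - <<'E'
from h import *
np.set_printoptions(precision=4,suppress=True)
F={}
for c in ["scene","top"]:
    F[c]=grab_frame(c); cv2.imwrite(f"pics/{c}0.png",F[c]["img"][:,:,::-1]); print(c,F[c]["fx"],np.array(F[c]["cam_to_world"]))
    for n in ["stand","casting_table","lug","pointer","mark","wedge","grip","tip_box","flask","pipette"]:
        print(c,n,[(np.round(d["centre"],1).tolist(),round(d["score"],2)) for d in tip_of(c,n)[:3]])
print(get_state())
E
```

```text
scene 392.70698084621745 [[ 0.6515  0.4903 -0.5789  1.2068]
 [ 0.7583 -0.3986  0.5158 -0.4042]
 [ 0.0221 -0.7751 -0.6315  0.8038]
 [ 0.      0.      0.      1.    ]]
scene stand [([284.7, 262.1], 0.98)]
scene casting_table [([203.1, 273.0], 0.83)]
scene lug [([285.4, 243.8], 0.61)]
scene pointer [([294.3, 284.5], 0.7)]
scene mark [([292.4, 278.0], 0.58)]
scene wedge [([341.2, 206.2], 0.78), ([349.5, 148.2], 0.76), ([418.9, 159.0], 0.59)]
scene grip [([358.3, 177.9], 0.78), ([333.8, 130.0], 0.64), ([433.9, 152.6], 0.56)]
scene tip_box [([372.7, 271.6], 0.9)]
scene flask [([396.2, 184.8], 0.74)]
scene pipette [([405.3, 224.7], 0.97), ([396.8, 183.4], 0.43)]
top 445.5692131670974 [[-0.0107 -0.9846  0.1747  0.3062]
 [-0.9999  0.0118  0.0052  0.1988]
 [-0.0072 -0.1746 -0.9846  1.2635]
 [ 0.      0.      0.      1.    ]]
top stand [([392.3, 174.0], 0.84)]
top casting_table [([475.6, 179.8], 0.97)]
top lug [([396.5, 167.6], 0.79)]
top pointer [([416.5, 132.6], 0.79)]
top mark [([414.9, 126.3], 0.37)]
top wedge [([160.0, 211.5], 0.98), ([287.0, 270.0], 0.86), ([197.4, 283.2], 0.86)]
top grip [([215.5, 308.5], 0.97), ([303.9, 240.4], 0.95), ([159.8, 179.8], 0.95)]
top tip_box [([340.4, 119.7], 0.93)]
top flask [([222.5, 190.5], 0.64)]
top pipette [([269.2, 138.8], 0.83), ([418.3, 131.4], 0.42)]
{'clock': 1.1, 'q': array([ 1.0578,  0.3262, -0.1926,  1.052 ,  0.    ,  1.4366]), 'joint_velocities': array([-0.0009,  0.0012,  0.0012, -0.0001,  0.0008,  0.0005]), 'tau': array([  0.0004, -44.3338,  26.2761,   0.0011,  -0.0001,  -0.    ]), 'position': array([0.2034, 0.511 , 0.2313]), 'eef_rot': array([-0.5915, -3.0854, -0.    ]), 'contact_force': array([-0.3078,  0.187 , -0.5596]), 'wrist_torque': array([ 0.0155,  0.031 , -0.0722]), 'grasp_force': 0.0, 'finger_gap': 0.999045374347778}
```

View pics/top0.png

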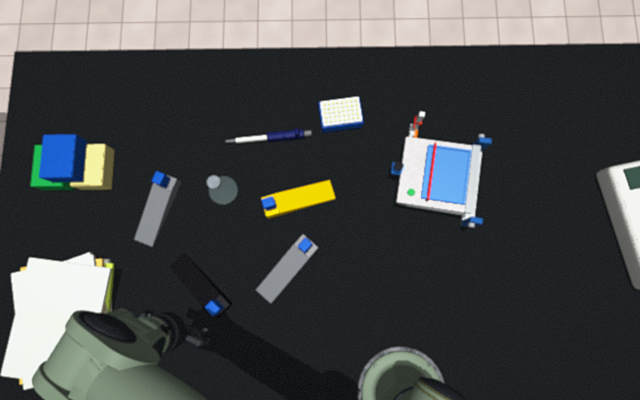

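View pics/scene0.png

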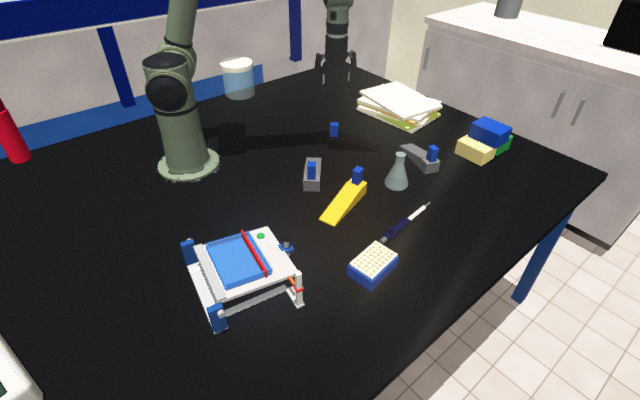

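The yellow wedge shows at top (298,199), with its grip at (268,203); in the scene view it is at (345,203), grip (358,176). The look-alikes in the top view are grey (157,210), grey (287,270) and black (200,285). Only the yellow one fits. I'll confirm it in a crop and compute the geometry.

```bash
python3 - <<'E'
from h import *
np.set_printoptions(precision=4,suppress=True)
F={c:grab_frame(c) for c in ["scene","top"]}
t=F["top"]["img"]; s=F["scene"]["img"]
a=cv2.resize(t[95:245,240:500],None,fx=3,fy=3,interpolation=cv2.INTER_CUBIC)
cv2.imwrite("pics/crop_top.png",a[:,:,::-1])
hsv=cv2.cvtColor(t,cv2.COLOR_RGB2HSV)
m=cv2.inRange(hsv,(22,180,90),(34,255,255)); m[:,:245]=0;m[:,350:]=0
print("yellow",cv2.minAreaRect(cv2.findNonZero(m)), cv2.boxPoints(cv2.minAreaRect(cv2.findNonZero(m))))
P={}
for n in ["stand","casting_table","lug","pointer","mark","wedge","grip"]:
    a=[d["centre"] for d in tip_of("scene",n)];b=[d["centre"] for d in tip_of("top",n)]
    for i in a[:4]:
        for j in b[:4]:
            p,e=tri(F["scene"],i,F["top"],j)
            if e<.02: print(n,np.round(i),np.round(j),p,round(e,4))
f=F["top"]
for n,p,z in [("hingeL",(484,139),.07),("hingeR",(472,221),.07),("tipbox",(340,112),.05),("flask",(222,190),.03),("pip",(269,138),.01)]: print(n,at_z(f,p,z))
for c in ["scene"]: print(F[c]["cam_to_world"])
E
```

```text
yellow ((297.76922607421875, 197.65383911132812), (22.36497688293457, 72.7081069946289), 74.74488067626953) [[259.7538 196.4308]
 [329.9    177.3   ]
 [335.7846 198.8769]
 [265.6385 218.0077]]
stand [287. 260.] [393. 174.] [ 0.5967 -0.0033 -0.0031] 0.0027
casting_table [204. 274.] [476. 182.] [ 0.555  -0.2179  0.0643] 0.0068
lug [286. 245.] [394. 168.] [0.5977 0.0005 0.0556] 0.0027
pointer [296. 284.] [415. 130.] [ 0.711  -0.0594  0.052 ] 0.0047
mark [297. 278.] [415. 129.] [ 0.709  -0.0552  0.0682] 0.0075
wedge [343. 207.] [298. 198.] [ 0.527   0.2719 -0.0059] 0.0022
wedge [417. 157.] [157. 213.] [0.4902 0.6787 0.0003] 0.0064
grip [308. 170.] [303. 244.] [0.3854 0.2497 0.0715] 0.0131
grip [358. 176.] [266. 200.] [0.5084 0.3523 0.069 ] 0.0054
grip [332. 133.] [214. 309.] [0.2213 0.492  0.0487] 0.004
grip [433. 156.] [162. 178.] [0.5781 0.6449 0.0626] 0.0013
hingeL [ 0.6754 -0.2486  0.07  ]
hingeR [ 0.4469 -0.1994  0.07  ]
tipbox [0.7671 0.1488 0.05  ]
flask [0.5478 0.4853 0.03  ]
pip [0.7051 0.3565 0.01  ]
[[ 0.6515  0.4903 -0.5789  1.2068]
 [ 0.7583 -0.3986  0.5158 -0.4042]
 [ 0.0221 -0.7751 -0.6315  0.8038]
 [ 0.      0.      0.      1.    ]]
```

View pics/crop_top.png

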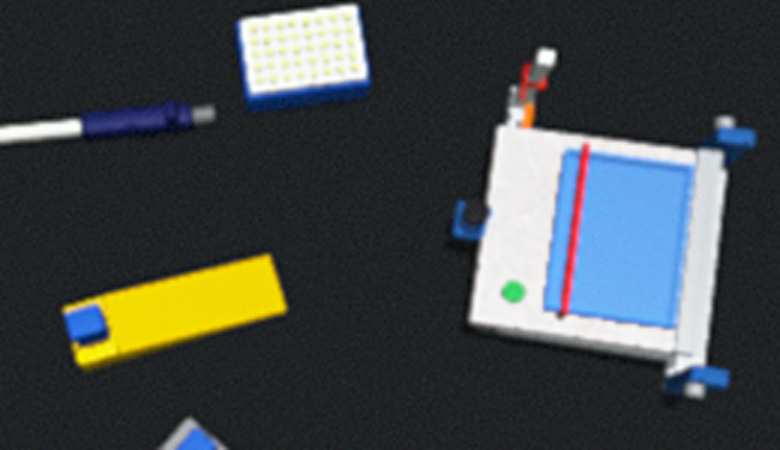

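The crop confirms it: yellow wedge with the blue grip at crop (88,322), and the thin end faces the table. The foot knob is at crop (475,215), the pointer at (528,115) and the red mark at (535,78). Next I'll plan a wrist view of the gauge.

```bash
cat >> h.py <<'E'
from scipy.spatial.transform import Rotation as R
def look(tcp_dir, yhint):
    z=np.array(tcp_dir,float); z/=np.linalg.norm(z)
    y=np.array(yhint,float); y-=z*(y@z); y/=np.linalg.norm(y)
    return R.from_matrix(np.c_[np.cross(y,z),y,z]).as_rotvec()
def wpose():
    s=get_state(); T=np.eye(4); T[:3,:3]=R.from_rotvec(s["eef_rot"]).as_matrix(); T[:3,3]=s["position"]; return T
def wproj(f,T,p):
    q=np.linalg.inv(T@np.array(f["T_tool_cam"]))@np.r_[p,1]; r=np.hypot(q[0],q[1]); th=np.arctan2(r,q[2])
    return f["cx"]+f["fx"]*th*q[0]/r, f["cy"]+f["fy"]*th*q[1]/r
def wray(f,T,px):
    u=(px[0]-f["cx"])/f["fx"];v=(px[1]-f["cy"])/f["fy"];th=np.hypot(u,v)
    d=np.array([np.sin(th)*u/th,np.sin(th)*v/th,np.cos(th)]); M=T@np.array(f["T_tool_cam"])
    return M[:3,3],M[:3,:3]@d
E
python3 - <<'E'
from h import *
np.set_printoptions(precision=3,suppress=True)
f=grab_frame("wrist"); print(f["fx"],f["cx"],f["cy"],np.array(f["T_tool_cam"]),get_state()["clock"])
for p in [(.66,.12,.16),(.66,.12,.2),(.6,.15,.18),(.66,.08,.12)]:
  for d in [(0.1,-.5,-1),(0.2,-1,-1),(.2,-1,-.6)]:
    for yh in [(1,0,0),(-1,0,0)]:
      q=ik(list(p),look(d,yh).tolist()); print(p,d,yh,None if q is None else np.array(q))
E
```

```text
309.70691628693146 318.90992385064453 203.86462448916868 [[ 0.001 -0.954 -0.301  0.076]
 [ 1.     0.001  0.     0.   ]
 [-0.    -0.301  0.954 -0.142]
 [ 0.     0.     0.     1.   ]] 1.95
(0.66, 0.12, 0.16) (0.1, -0.5, -1) (1, 0, 0) [ 0.275  0.655  0.068  1.024 -0.47   1.834]
(0.66, 0.12, 0.16) (0.1, -0.5, -1) (-1, 0, 0) [ 0.275  0.655  0.068  1.024 -0.47  -1.307]
(0.66, 0.12, 0.16) (0.2, -1, -1) (1, 0, 0) [ 0.389  0.774  0.133  1.122 -0.777  1.98 ]
(0.66, 0.12, 0.16) (0.2, -1, -1) (-1, 0, 0) [ 0.389  0.774  0.133  1.122 -0.777 -1.162]
(0.66, 0.12, 0.16) (0.2, -1, -0.6) (1, 0, 0) [ 0.451  0.908  0.227  1.293 -0.987  2.144]
(0.66, 0.12, 0.16) (0.2, -1, -0.6) (-1, 0, 0) [ 0.451  0.908  0.227  1.293 -0.987 -0.997]
(0.66, 0.12, 0.2) (0.1, -0.5, -1) (1, 0, 0) [ 0.275  0.625  0.121  1.106 -0.47   1.834]
(0.66, 0.12, 0.2) (0.1, -0.5, -1) (-1, 0, 0) [ 0.275  0.625  0.121  1.106 -0.47  -1.307]
(0.66, 0.12, 0.2) (0.2, -1, -1) (1, 0, 0) [ 0.389  0.739  0.175  1.198 -0.777  1.98 ]
(0.66, 0.12, 0.2) (0.2, -1, -1) (-1, 0, 0) [ 0.389  0.739  0.175  1.198 -0.777 -1.162]
(0.66, 0.12, 0.2) (0.2, -1, -0
[... 506 characters left out ...]
5, 0.18) (0.2, -1, -0.6) (1, 0, 0) [ 0.53   0.853  0.151  1.375 -0.952  2.269]
(0.6, 0.15, 0.18) (0.2, -1, -0.6) (-1, 0, 0) [ 0.53   0.853  0.151  1.375 -0.952 -0.872]
(0.66, 0.08, 0.12) (0.1, -0.5, -1) (1, 0, 0) [ 0.217  0.659 -0.034  0.888 -0.471  1.77 ]
(0.66, 0.08, 0.12) (0.1, -0.5, -1) (-1, 0, 0) [ 0.217  0.659 -0.034  0.888 -0.471 -1.372]
(0.66, 0.08, 0.12) (0.2, -1, -1) (1, 0, 0) [ 0.335  0.771  0.015  0.954 -0.786  1.905]
(0.66, 0.08, 0.12) (0.2, -1, -1) (-1, 0, 0) [ 0.335  0.771  0.015  0.954 -0.786 -1.237]
(0.66, 0.08, 0.12) (0.2, -1, -0.6) (1, 0, 0) [ 0.399  0.899  0.099  1.099 -1.005  2.055]
(0.66, 0.08, 0.12) (0.2, -1, -0.6) (-1, 0, 0) [ 0.399  0.899  0.099  1.099 -1.005 -1.086]
```

```bash
cat > look.py <<'E'
from h import *
import sys
np.set_printoptions(precision=4,suppress=True)
obs={n:[] for n in ["pointer","mark","lug"]}
def view(p,tag):
    global T,f
    movep(list(p),look((0.1,-1,-.8),(1,0,0)).tolist()); sleep(.2)
    T=wpose(); f=grab_frame("wrist"); cv2.imwrite(f"pics/{tag}.png",f["img"][:,:,::-1])
    for n in obs:
        r=tip_of("wrist",n)
        if r: obs[n].append(wray(f,T,r[0]["centre"])); print(n,[(np.round(d["centre"],1),round(d["score"],2)) for d in r[:2]])
def solve():
    for n,L in obs.items():
        if len(L)<2: continue
        A=sum(np.eye(3)-np.outer(d,d) for o,d in L); b=sum((np.eye(3)-np.outer(d,d))@o for o,d in L)
        p=np.linalg.solve(A,b); print(n,p,[round(float(np.linalg.norm(np.cross(p-o,d))),4) for o,d in L])
E
python3 - <<'E'
from look import *
view((.63,.07,.15),"w1"); view((.70,.06,.15),"w2"); view((.70,.06,.21),"w3"); solve()
print(get_state()["clock"])
E
```

```text
pointer [(array([381.9, 193.9]), 0.65)]
mark [(array([388. , 207.2]), 0.74)]
lug [(array([271.4, 172.7]), 0.66)]
pointer [(array([317.7, 190.1]), 0.59)]
mark [(array([322.6, 203.8]), 0.55)]
lug [(array([189.9, 168.7]), 0.67)]
pointer [(array([317. , 139.8]), 0.77)]
mark [(array([201.1, 113.2]), 0.54), (array([318.8, 152.1]), 0.47)]
lug [(array([201.6, 113.7]), 0.88)]
pointer [ 0.7114 -0.0627  0.0552] [0.0013, 0.0007, 0.0015]
mark [0.6672 0.1247 0.1477] [0.0152, 0.0303, 0.0205]
lug [ 0.5997 -0.0058  0.0576] [0.0008, 0.0012, 0.0014]
6.0583
```

View pics/w2.png

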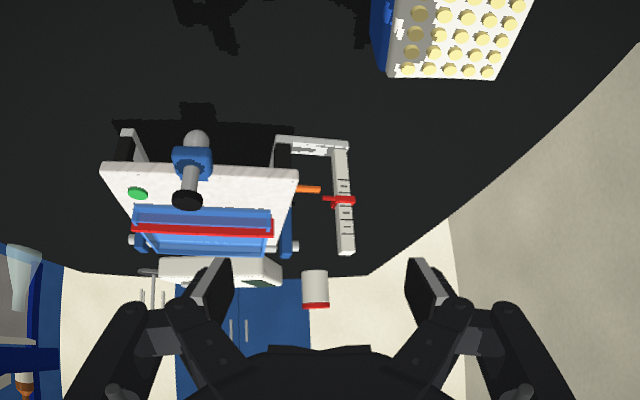

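The wrist view is upside down. It shows the pointer tip at about (320,189) and the mark tip at about (323,201). I'll triangulate the mark from its good pixels, then hover over the wedge.

```bash
python3 - <<'E'
from look import *
Tm=lambda p:(lambda M:(M.__setitem__((slice(0,3),slice(0,3)),R.from_rotvec(look((0.1,-1,-.8),(1,0,0))).as_matrix()),M.__setitem__((slice(0,3),3),p),M)[2])(np.eye(4))
f=grab_frame("wrist")
obs.clear(); V=[(.63,.07,.15),(.70,.06,.15),(.70,.06,.21)]
obs["mark"]=[wray(f,Tm(p),x) for p,x in zip(V,[(388,207.2),(322.6,203.8),(318.8,152.1)])]
obs["ptr"]=[wray(f,Tm(p),x) for p,x in zip(V,[(381.9,193.9),(317.7,190.1),(317,139.8)])]
solve()
im=[cv2.resize(cv2.imread(f"pics/w{i}.png")[r-30:r+30,c-50:c+50],(400,240),interpolation=cv2.INTER_NEAREST) for i,c,r in [(1,388,202),(2,322,198),(3,318,146)]]
cv2.imwrite("pics/cmp.png",np.vstack(im)[:600])
g=np.array([.508,.352]); a=np.deg2rad(-75.5)
movep([*g,.2],look((0,0,-1),(-np.sin(a),np.cos(a),0)).tolist()); sleep(.2)
T=wpose(); f=grab_frame("wrist"); cv2.imwrite("pics/w4.png",f["img"][:,:,::-1])
def w_at(px,z):
    o,d=wray(f,T,px); return o+d*(z-o[2])/d[2]
for n,z in [("grip",.072),("wedge",0)]:
    for d in tip_of("wrist",n)[:3]: print(n,np.round(d["centre"]),round(d["score"],2),w_at(d["centre"],z))
print(get_state()["clock"])
E
```

```text
mark [ 0.7155 -0.0644  0.07  ] [0.0008, 0.0009, 0.0004]
ptr [ 0.7128 -0.0686  0.0527] [0.0013, 0.0007, 0.0017]
grip [184. 251.] 0.87 [0.3882 0.2589 0.072 ]
grip [313. 196.] 0.7 [0.5041 0.349  0.072 ]
grip [94. 12.] 0.65 [0.2306 0.4881 0.072 ]
wedge [317. 241.] 0.8 [0.5265 0.2751 0.    ]
wedge [169. 179.] 0.59 [0.3308 0.3059 0.    ]
7.7333
```

View pics/cmp.png

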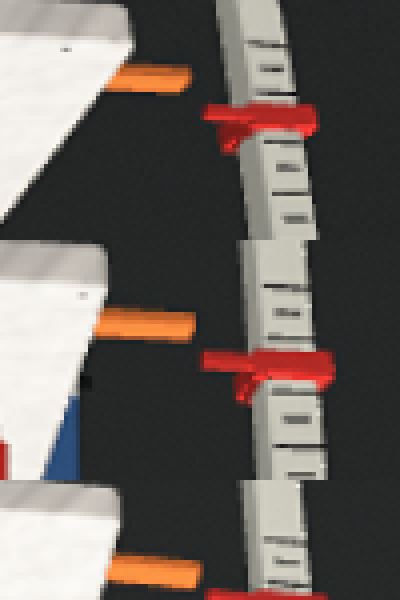

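View pics/w4.png

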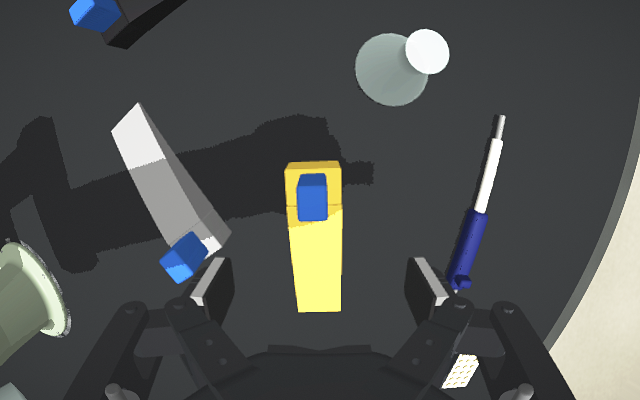

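Wedge is square under the gripper, with its block at (313,197). The crops show that the network's mark pixel was about 5 px off, so I'll use the silhouette centres instead. Then grasp and slide to the pre-insert pose.

```bash
python3 - <<'E'
from look import *
f=grab_frame("wrist"); V=[(.63,.07,.15),(.70,.06,.15),(.70,.06,.21)]; obs.clear()
def Tm(p):
    M=np.eye(4); M[:3,:3]=R.from_rotvec(look((0.1,-1,-.8),(1,0,0))).as_matrix(); M[:3,3]=p; return M
obs["mark"]=[wray(f,Tm(p),x) for p,x in zip(V,[(389,200.2),(322.7,198.2),(319.7,145.5)])]
obs["ptr"]=[wray(f,Tm(p),x) for p,x in zip(V,[(385.5,192),(320.7,189.5),(318.7,139.5)])]
solve()
down=lambda a:look((0,0,-1),(-np.sin(a),np.cos(a),0)).tolist()
a=np.deg2rad(-75); g=(.505,.350)
b=np.deg2rad(-101.3); S=np.array([.600,-.005]); X=np.array([np.cos(b),np.sin(b)])
pre=S-.225*X; print("pre",pre, ik([*pre,.053],down(b)))
move_l([*g,.075],.2,rot=down(a)); move_l([*g,.054],.05)
grab(90); s=get_state(); print(s["finger_gap"],s["grasp_force"],s["contact_force"],s["clock"])
move_l([*pre,.054],.1,rot=down(b)); s=get_state(); print(s["position"],s["contact_force"],s["clock"])
F=grab_frame("top"); cv2.imwrite("pics/top1.png",cv2.resize(F["img"][95:245,240:500],None,fx=3,fy=3)[:,:,::-1])
for n,z in [("grip",.072),("wedge",0),("stand",0)]: print(n,[at_z(F,d["centre"],z) for d in tip_of("top",n)[:3]])
E
```

```text
mark [ 0.7159 -0.0597  0.0653] [0.0001, 0.0002, 0.0001]
ptr [ 0.7155 -0.0667  0.053 ] [0.0002, 0.0005, 0.0004]
pre [0.6441 0.2156] [ 0.2145  0.7097 -0.0338  0.8274  0.      1.9825]
0.2926582637851736 88.38724851608276 [-1.1396 -0.1547  2.4367] 9.7083
[0.6444 0.2151 0.0542] [-1.5372  3.3966  5.0484] 11.7917
grip [array([0.5737, 0.6429, 0.072 ]), array([0.2233, 0.4875, 0.072 ])]
wedge [array([0.4932, 0.6734, 0.    ]), array([0.2913, 0.5569, 0.    ])]
stand [array([0.5923, 0.0003, 0.    ])]
```

View pics/top1.png

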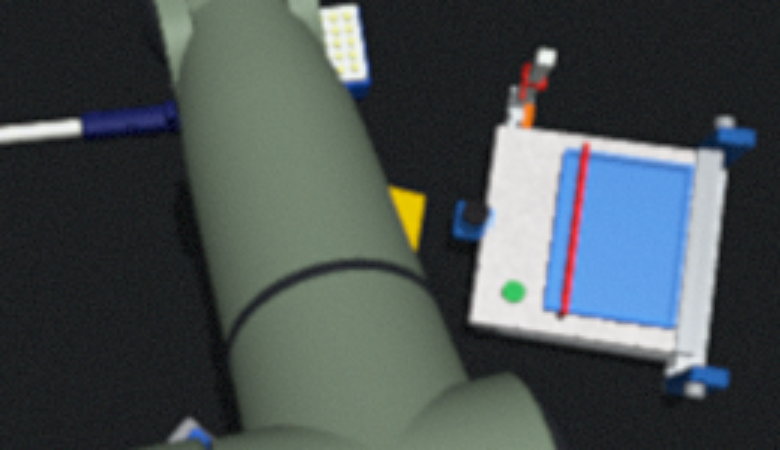

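Wedge tip is at crop (420,222), aimed at the foot at (475,215). Now push in steps and log force and pointer pixels.

```bash
cat > push.py <<'E'
from h import *
np.set_printoptions(precision=3,suppress=True)
b=np.deg2rad(-101.3); S=np.array([.600,-.005]); X=np.array([np.cos(b),np.sin(b)])
def orange():
    F=grab_frame("scene"); im=F["img"][265:300,280:312]; h=cv2.cvtColor(im,cv2.COLOR_RGB2HSV)
    m=cv2.inRange(h,(8,150,100),(18,255,255)); n=cv2.findNonZero(m)
    return None if n is None else (n[:,0].mean(0)+[280,265],len(n))
def step(sx,v=.04):
    move_l([*(S+sx*X),.054],v); s=get_state(); c=s["contact_force"]
    print(round(sx,3),"F",round(float(-c[:2]@X),2),round(float(c[2]),2),orange(),round(s["clock"],2),flush=True)
E
python3 - <<'E'
from push import *
for x in np.arange(-.215,-.138,.010): step(x)
f=grab_frame("wrist"); cv2.imwrite("pics/w5.png",f["img"][:,:,::-1])
E
```

```text
-0.215 F -0.2 2.56 (array([291.387, 280.323]), 31) 12.39
-0.205 F 1.36 4.85 (array([291.387, 280.323]), 31) 12.84
-0.195 F 2.33 5.78 (array([291.387, 280.323]), 31) 13.29
-0.185 F 2.25 5.42 (array([291.387, 280.323]), 31) 13.74
-0.175 F 2.17 5.35 (array([291.387, 280.323]), 31) 14.19
-0.165 F 2.96 4.57 (array([291.387, 280.323]), 31) 14.64
-0.155 F 2.22 5.03 (array([291.387, 280.323]), 31) 15.09
-0.145 F 3.49 5.54 (array([291.387, 280.323]), 31) 15.54
```

View pics/w5.png

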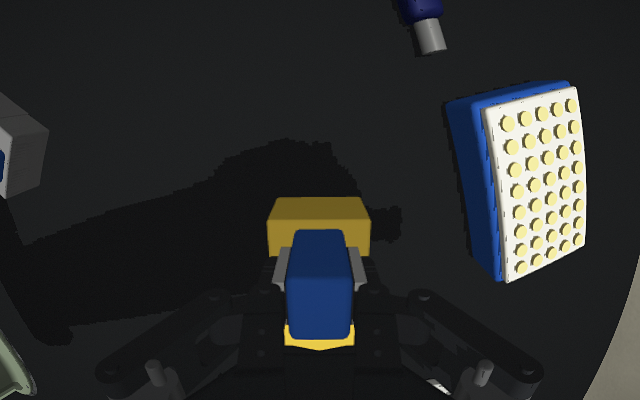

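The wedge is held well: block centred between the pads at (320,285). No contact with the foot yet, so I'll keep going in finer steps.

```bash
python3 - <<'E'
from push import *
x=-.145; on=None
while x<-.05:
    x+=.005; step(x,.03)
    o=orange()
    if on is None and o is not None and abs(o[0][1]-280.323)>.1: on=x; print("onset",on)
    if on is not None and x>=on+.020: break
F=grab_frame("scene"); cv2.imwrite("pics/s6.png",cv2.resize(F["img"][255:315,250:330],(800,600),interpolation=cv2.INTER_CUBIC)[:,:,::-1])
E
```

```text
-0.14 F 3.14 5.21 (array([291.467, 280.333]), 30) 15.96
-0.135 F 4.85 5.39 (array([291.467, 280.333]), 30) 16.38
-0.13 F 3.08 4.36 (array([291.387, 280.323]), 31) 16.79
-0.125 F 2.9 5.53 (array([291.387, 280.323]), 31) 17.21
-0.12 F 10.28 5.44 (array([291.387, 280.323]), 31) 17.62
-0.115 F 14.47 5.1 (array([291.448, 280.207]), 29) 18.04
-0.11 F 14.42 5.42 (array([291.406, 279.812]), 32) 18.46
onset -0.10999999999999996
-0.105 F 14.57 4.32 (array([291.469, 279.438]), 32) 18.88
-0.1 F 13.98 4.41 (array([291.467, 279.333]), 30) 19.29
-0.095 F 13.73 3.96 (array([291.452, 278.935]), 31) 19.71
-0.09 F 13.86 4.8 (array([291.387, 278.323]), 31) 20.12
```

View pics/s6.png

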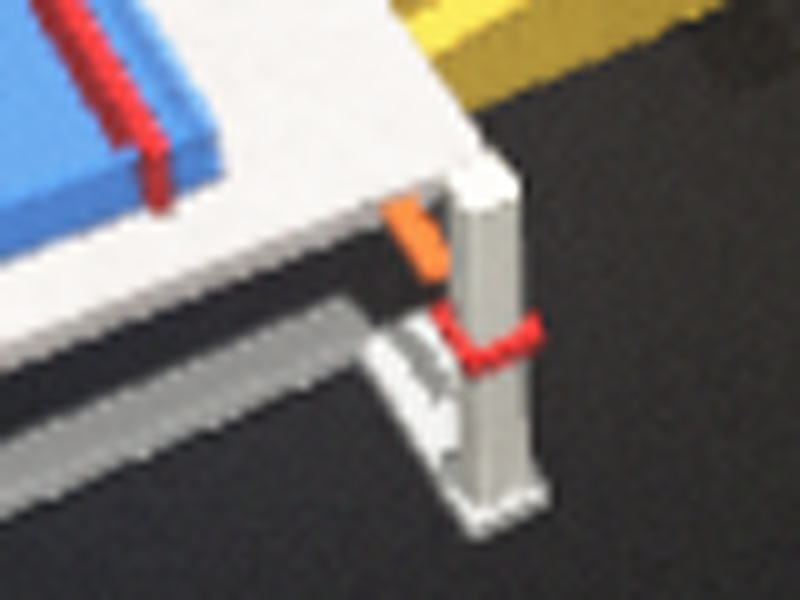

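The scene view is ambiguous: pointer end about (440,275), mark tongue about (440,310), and they lie at different depths. I'll release the wedge here, since friction should hold it, and measure with a near-horizontal wrist view.

```bash
cat > meas.py <<'E'
from push import *
def comps(m):
    n,l,s,c=cv2.connectedComponentsWithStats(m); return [(l==i,s[i]) for i in range(1,n) if s[i][4]>=8]
def tips(img):
    h=cv2.cvtColor(img,cv2.COLOR_RGB2HSV)
    o=cv2.inRange(h,(8,150,90),(18,255,255)); o[350:]=0
    r=cv2.inRange(h,(0,170,80),(4,255,255))|cv2.inRange(h,(174,170,80),(180,255,255))
    om=max(comps(o),key=lambda c:c[1][4])[0]; ys,xs=np.nonzero(om); k=xs>=xs.max()-2
    pt=np.array([xs.max()+.5,ys[k].mean()])
    best=None
    for m,s in comps(r):
        ys,xs=np.nonzero(m); k=(xs>=xs.min()+1)&(xs<=xs.min()+3); q=np.array([xs.min()-.5,ys[k].mean()])
        d=np.linalg.norm(q-pt)
        if q[0]>pt[0]-6 and (best is None or d<best[0]): best=(d,q)
    return pt,best[1]
def measure(views,tag):
    Y=np.array([-X[1],X[0]]); A=[];ims=[]
    for i,(p,d) in enumerate(views):
        movep(list(p),look(d,(1,0,0)).tolist()); sleep(.25); T=wpose(); f=grab_frame("wrist")
        cv2.imwrite(f"pics/{tag}_{i}.png",f["img"][:,:,::-1])
        try: a,m=tips(f["img"])
        except Exception as e: print("fail",e); continue
        c=((a+m)/2).astype(int); ims.append(cv2.resize(f["img"][max(c[1]-25,0):c[1]+25,c[0]-33:c[0]+33],(396,300),interpolation=cv2.INTER_NEAREST) )
        ra,rm=wray(f,T,a),wray(f,T,m); A.append((ra,rm))
        pl=S+.036*X  # both lie about in the plane stand x = 36 mm
        z=[o[2]+dd[2]*((pl-o[:2])@X)/(dd[:2]@X) for o,dd in (ra,rm)]
        print(a,m,"z ptr,mark",np.array(z),"diff mm",round((z[0]-z[1])*1000,2),"cam z",round(ra[0][2],3))
    for j in (0,1):
        if len(A)>1:
            M=sum(np.eye(3)-np.outer(r[j][1],r[j][1]) for r in A); v=sum((np.eye(3)-np.outer(r[j][1],r[j][1]))@r[j][0] for r in A)
            print(["ptr","mark"][j],np.linalg.solve(M,v))
    try: cv2.imwrite(f"pics/{tag}_m.png",np.hstack(ims[:2])[:,:,::-1])
    except Exception as e: print(e)
    print("clock",get_state()["clock"])
VIEWS=[((.71,.08,.15),(.1,-1,-.3)),((.70,.06,.15),(.1,-1,-.8))]
E
python3 - <<'E'
from meas import *
for p in [(.71,.08,.15)]: print(ik(list(p),look((.1,-1,-.3),(1,0,0)).tolist()))
let_go(); print(orange())
p=get_state()["position"]; move_l([p[0],p[1],.20],.2); print(orange())
measure(VIEWS,"m1")
E
```

```text
[ 0.402  1.222  0.645  1.779 -1.155  2.428]
(array([291.469, 278.438]), 32)
(array([291.387, 278.323]), 31)
[ 23.5 327. ] [120.5   182.167] z ptr,mark [0.247 0.096] diff mm 150.69 cam z 0.119
[321.5 196.6] [321.5 199.5] z ptr,mark [0.059 0.062] diff mm -3.12 cam z 0.176
ptr [0.678 0.206 0.15 ]
mark [0.682 0.187 0.138]
clock 24.1417
```

```bash
python3 - <<'E'
from meas import *
f=grab_frame("wrist"); out=[]
for i,(p,d) in enumerate(VIEWS):
    T=np.eye(4); T[:3,:3]=R.from_rotvec(look(d,(1,0,0))).as_matrix(); T[:3,3]=p
    c=np.array(wproj(f,T,[.7155,-.064,.06])).astype(int); im=cv2.imread(f"pics/m1_{i}.png"); print(c)
    cr=im[max(0,c[1]-35):c[1]+35,c[0]-45:c[0]+45]
    out.append(cv2.resize(cr,(400,int(400*cr.shape[0]/cr.shape[1])),interpolation=cv2.INTER_NEAREST)[:311])
    try:
        g=np.zeros_like(im); g[max(0,c[1]-35):c[1]+35,c[0]-45:c[0]+45]=cr; print(tips(g[:,:,::-1]))
    except Exception as e: print(e)
h=min(o.shape[0] for o in out); cv2.imwrite("pics/mont.png",np.hstack([o[:h] for o in out]))
E
```

```text
[307 141]
(array([305.5  , 140.067]), array([306.5, 145. ]))
[321 195]
(array([321.5, 196.6]), array([321.5, 199.5]))
```

View pics/mont.png

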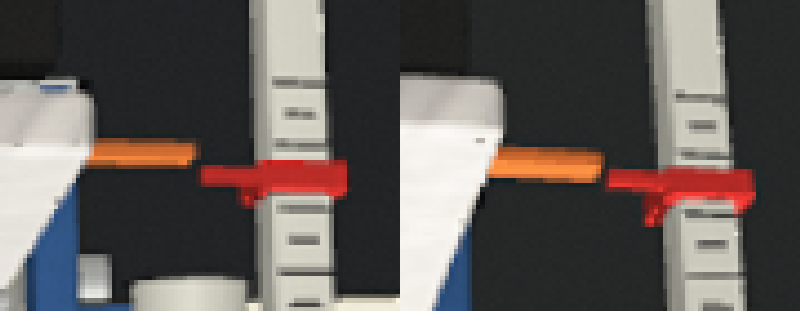

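Both views show the pointer below the mark. In the near-horizontal view the rows are 140 for the pointer and 145 for the mark. Allowing for the depth offset, about 5.7 mm of lift is left, or roughly 27 mm of push. I'll re-grip, push 26 mm and measure again.

```bash
python3 - <<'E'
import re
s=open('meas.py').read()
s=s.replace('try: a,m=tips(f["img"])','''c=np.array(wproj(f,T,[.7155,-.064,.062])).astype(int); g=np.zeros_like(f["img"]); w=np.s_[max(0,c[1]-35):c[1]+35,c[0]-45:c[0]+45]; g[w]=f["img"][w]
        try: a,m=tips(g)''')
open('meas.py','w').write(s)
from meas import *
down=lambda a:look((0,0,-1),(-np.sin(a),np.cos(a),0)).tolist()
q=S-.09*X
movep([*q,.18],down(b)); move_l([*q,.075],.2); move_l([*q,.054],.05); grab(90); print(get_state()["finger_gap"],get_state()["clock"])
for x in (-.085,-.08,-.072,-.064): step(x,.03)
let_go(); print(orange())
p=get_state()["position"]; move_l([p[0],p[1],.20],.2)
measure(VIEWS,"m2")
E
```

```text
0.2925963141128679 26.85
-0.085 F 11.49 1.67 (array([291.469, 278.438]), 32) 27.17
-0.08 F 12.69 2.59 (array([291.467, 278.333]), 30) 27.53
-0.072 F 10.72 1.54 (array([291.517, 277.724]), 29) 28.0
-0.064 F 11.7 0.98 (array([291.387, 277.323]), 31) 28.47
(array([291.467, 277.333]), 30)
[306.5 144.7] [306.5 145. ] z ptr,mark [0.065 0.065] diff mm -0.3 cam z 0.119
[321.5   200.625] [321.5 199.5] z ptr,mark [0.063 0.062] diff mm 1.21 cam z 0.176
ptr [ 0.714 -0.058  0.066]
mark [ 0.713 -0.051  0.068]
clock 32.3333
```

Pointer and mark now agree to within about 1.3 mm (rows 144.7 and 145.0). The wedge is released, the pointer held still after release, and the gripper is clear.

```bash
python3 - <<'E'
from push import *
print(orange(),get_state()["contact_force"]); print(sign_off())
E
```

```text
(array([291.467, 277.333]), 30) [ 0.207 -0.234 -0.276]
the job is handed in; nothing more can be done
None
```

I slid the yellow wedge in flat under the foot and released it, and it now carries the table with the pointer about 1 mm from the red mark's height by the wrist camera; the job is handed in, but no verdict came back.

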